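Bring the roasting dish to the spice carousel and present the pepper mill

ROBOT

A 6-joint arm with a two-finger parallel gripper is mounted at the origin on a cart in front of the work surface, level with it; the furniture and walls round the work are solid. World frame = base frame: x ahead of the robot, y to its left, z up, the work surface at z = 0. Lengths are in m, angles in rad, forces in N, time in s.
With the tool pointing down it reaches from about 0.2 to 0.875 m from the base axis. Payload 3.4 kg.
Tool frame: the origin (TCP) lies between the finger pads; the fingertips stand 25 mm ahead of it and the grasp point (between the pads) lies 6 mm ahead of it (r.nose_length is the z of the fingertips in the tool frame, in m); z points along the fingers, x is the direction in which the jaws open and shut, and the axes are right-handed (so a half turn about z gives the same grasp; the last joint's range is limited). The gripper opens to 94 mm and grips with 3 to 60 N. Pads are 16 mm wide; open, the fingers measure 119 mm over their backs; the gripper's body (75 mm by 177 mm) begins 78 mm behind the grasp point.
Start: joints at [1.218, 0.276, 1.505, -0, 1.361, -0.121], TCP at [0.132, 0.56, 0.21] pointing down, gripper open.
Joint ranges: [-2.89, 2.89], [-0.75, 2.08], [0.22, 2.7], [-1.18, 4.32], [0.11, 2.71], [-2.7, 2.7]. Speed limits (rad/s): [2.57, 2.57, 3.14, 3.14, 3.14, 3.14].

INTERFACE

Orientations are given as a unit quaternion [w, x, y, z].
In Python, from plant import r, gripper_to, inverse_kinematics, vision, models, telemetry gives the robot as it stands. Calls block until the motion is done:
- r.move_to(position, orientation): joint-space move of the TCP to a pose.
- r.move_l(position, rot=None, vel=0.15, guard=None): straight line of the TCP; rot=None keeps the orientation; vel is the mean speed in m/s. With guard (N) it stops when the force on the tool has changed by that much, and returns True; else False.
- r.movej(angles): joint-space move.
- gripper_to(opening, f_grip=None): finger opening in m; f_grip is the grip in N (None keeps the last); returns when the fingers have stopped.
- r.hold(seconds).
- inverse_kinematics(position, orientation): joint angles nearest the present ones, or None.
- vision.snapshot(name): name is "side" or "top" or "wrist"; returns the picture (400x640x3 uint8, red, green, blue); there is no depth.
- vision.get_calibration(name): a dict with "fx", "fy", "cx", "cy" (pixels), "D" ([k1, k2, p1, p2, k3] as OpenCV has them; the pictures are not rectified), "position" and "orientation" of the camera in the world. Camera axes: x right, y down, z forward; pixel columns grow to the right and rows downward; lengths in m; the calibration is good to about 2 mm. A picture is of the moment at which its call begins: read the wrist's pose just before it. get_calibration takes no time and is no camera call; for the wrist camera it gives the pose at the moment of the call.
A pose or a line that the arm cannot do raises r.PlanningError and nothing moves.
- r.sign_off(): hands the job in, once; it reports no verdict.
Trained networks look in the newest picture that a camera, given by its name, has taken for a name from the list of things; names that differ only in an ending like _2 or _b are one class to them, and where a whole thing is asked for, a point or a joint stands for the part that bears it (a point fixed in the world has none). Each returns a list of dicts, best first, with "score" (0 to 1); they miss things now and then, are a little off and sometimes report something else, mostly with a low value. They report only what shows in the picture. A call takes as long as a camera call. They do not tell look-alikes from the thing itself.
- models.boxes_of(thing, camera): "at" ([x, y, z] in m, in world coordinates, good to about 4 mm: the middle of the surface that is visible of it).
- models.regions_of(thing, camera): "pixels" (400x640 bool, what is visible of it).
- models.mark_of(thing, camera): "at" ([x, y, z] in m, in world coordinates, good to about 4 mm: a listed point, or the origin of a listed thing).
Readings, each from a call of its own:
- telemetry.current_t(): time.
- telemetry.current_joints(): joint angles.
- telemetry.current_dq(): joint speeds.
- telemetry.current_joint_efforts(): joint torques, N m.
- telemetry.current_ee_pos(): TCP position.
- telemetry.current_tool_rot(): TCP orientation.
- telemetry.current_wrist_force(): force on the tool from outside, world axes, zero at the start.
- telemetry.current_torque(): the same for the moment, N m.
- telemetry.current_opening(): finger opening in m.
Only numpy, scipy, OpenCV 4.12 (cv2) and the standard library are available. Lean on these libraries where they do the work, as an engineer would, in place of code of your own. Each camera call takes 0.05 s, during which the arm holds its last target. There are 200 camera calls.

TASK

Get ready to season the roast: first slide the black oval roasting dish along the worktop until it stands level with the spice carousel, just to its right, with its near end about two centimetres clear of the round tray and not bumping it. Then take the carousel by the wooden grip of its handle, without touching the jars, and turn it gently until the wooden pepper mill stands at the front, on the side facing you and the worktop's front edge. Finish holding the grip firmly so that the carousel stays still and the mill can be lifted out: do not let go; everything else on the worktop stays where it is.

Things in the scene. Friction and masses are not known exactly. Their poses are not given: they have to be found in the camera images.
- oval_dish: Black oval enamel roasting dish, empty, open, loose, about 0.7 kg: 276 mm long, 182 mm wide, 50 mm high, steep walls. Origin: centre of its underside; z up; the 276 mm length runs 10 degrees off its x axis (at its own yaw minus 0.175 rad, or half a turn more). It starts well to the right of the carousel, its length roughly parallel to the worktop's front edge.
- carousel_base: Fixed black foot of the spice carousel, 176 mm across, 10 mm high. Origin on the turning axis at the worktop; its axes are those of the world: -x is the front (towards the robot and the worktop's front edge), -y the right. The tray turns above it. (Wall cupboards hang over the worktop behind it, from about x = 0.58 m and 0.45 m up: keep the arm clear of them.)
- carousel_tray: The turning part: a dark wooden disc 242 mm across, top 24 mm above the worktop, a thin steel rail round it up to 54 mm, four steel cups (67 mm wide, 22 mm deep) centred 78 mm from the axis on its own +x, +y, -x, -y, and a carrying loop in the middle. Origin on the turning axis at the worktop, z up. Turns up to a whole turn either way on a light ball bearing (0.02 Nm).
- carousel_handle (a point): Centre of the wooden grip on top of the carrying loop, on the turning axis, 214 mm above the worktop: a level bar 50 mm long, 14 mm thick, 22 mm high; steel rods (6 mm) go on from its ends, loop 72 mm wide. Axes are those of the tray: the bar runs along tray yaw + 0.785 rad (or half a turn more), midway between two cups. All else on the tray is below 175 mm.
- pepper_mill: Turned wooden pepper mill with a waist, a round head and a small metal knob, 58 mm across, 150 mm tall, the tallest thing on the tray. Stands loose in one of the four cups, its foot 24 mm above the worktop. Origin: centre of its underside.
- salt_shaker: White ceramic salt shaker with a domed steel top, 52 mm across at the foot, 89 mm tall, loose in another cup. Origin: centre of its underside.
- spice_jar_tall: Clear glass spice jar with a steel cap, 52 mm across, 115 mm tall, loose in another cup. Origin: centre of its underside.
- spice_jar_short: Clear glass spice jar with a black cap, 54 mm across, 80 mm tall, loose in another cup. Origin: centre of its underside.
- grey_mug: Grey mug without handle, 94 mm across, 120 mm tall; a bystander behind the work. Origin: centre of its underside.
- tin: Food tin, 75 mm across, 110 mm tall; a bystander behind the work. Origin: centre of its underside.
- spoon_rest: Small wooden spoon rest, 66 x 84 x 8 mm, lying behind the dish; a bystander. Origin: centre of its underside.
- teaspoon: Steel teaspoon, 130 mm long, lying on the spoon rest; a bystander. Origin: centre of its underside.
- blue_tumbler: Tall blue tumbler, 77 mm across, 169 mm tall; a bystander at the back. Origin: centre of its underside.
Not all that is in view belongs to the job. Of the things shaped like the pepper_mill, the wooden one is meant.

How it is judged:
On the way, in this order (a step that is already met when the one before it is completed fails the run):
1. the dish stands level with the carousel, just to its right, clear of the tray (horizontal distance between oval_dish and carousel_base between 0.262 and 0.302 m and x of oval_dish in the frame of carousel_base between -0.04 and 0.04 m and y of oval_dish in the frame of carousel_base below -0.2 m and linear speed of oval_dish below 0.01 m/s), for 0.3 s.
2. the carousel is held by its grip with the pepper mill at the front (y of pepper_mill in the frame of carousel_base between -0.02 and 0.02 m and x of pepper_mill in the frame of carousel_base below -0.06 m and angular speed of carousel_tray below 0.05 rad/s and contact force between the fingers and carousel_tray above 2 N), for 0.3 s.
At the end, for the whole second after the job is handed in: Dish at rest right of the carousel, level with its axis within 40 mm, centre 262 to 302 mm from it (tray gap about 4 to 44 mm); mill at the front within 20 mm sideways (15 degrees) of the axis; tray still and gripped with over 2 N; all four jars upright in the tray (all of step 1 and all of step 2 and angle between each of pepper_mill, salt_shaker, spice_jar_tall, spice_jar_short's own z axis and vertical below 0.15 rad and height (world z) of pepper_mill between 0.018 and 0.035 m and horizontal distance between each of pepper_mill, salt_shaker, spice_jar_tall, spice_jar_short and carousel_base below 0.092 m and height (world z) of salt_shaker between 0.018 and 0.035 m and height (world z) of spice_jar_tall between 0.018 and 0.035 m and height (world z) of spice_jar_short between 0.018 and 0.035 m); the arm keeps its last pose, push and grip.
It fails at once if a jar, shaker or mill on the carousel is touched by the fingers or the arm (contact force between any of the fingers, the arm and pepper_mill above 1 N or contact force between any of the fingers, the arm and salt_shaker above 1 N or contact force between any of the fingers, the arm and spice_jar_tall above 1 N or contact force between any of the fingers, the arm and spice_jar_short above 1 N).
It fails at once if the dish bumps into the carousel (contact force between oval_dish and carousel_tray above 1 N or contact force between oval_dish and carousel_base above 1 N).
It fails at once if the dish is lifted or tipped instead of slid (height (world z) of oval_dish above 0.025 m or angle between oval_dish's own z axis and vertical above 0.2 rad).
It fails at once if a jar on the carousel is tipped (angle between any of pepper_mill, salt_shaker, spice_jar_tall, spice_jar_short's own z axis and vertical above 0.35 rad).
It fails at once if a bystander is moved (distance of any of grey_mug, tin, spoon_rest, blue_tumbler from where it was at the start of the episode above 0.02 m or distance of teaspoon from where it was at the start of the episode above 0.03 m).
It also fails if it takes over 72 s, if anything falls off the work surface, if the arm or the gripper's body presses on something with over 40 N, if the wrist force passes 120 N, or if a joint passes its speed limit or range.

## Working session

There is one attempt and no reset: what is moved stays moved. The work goes in short steps, each a Python script; the robot and the scene stay as the last script left them, time stands still between calls to the robot, and variables do not carry over. Pictures are saved under pics/ and viewed, about 8 in all and at most 12, crops included, and the job is handed in when it is done.

```bash
ls; mkdir -p pics; python3 - <<'E'
from plant import r, vision, models, telemetry
import cv2, numpy as np
for c in ("top","side"):
    im=vision.snapshot(c); cv2.imwrite(f"pics/{c}0.png",im[:,:,::-1])
    k=vision.get_calibration(c); print(c,np.round(k["position"],3),np.round(k["orientation"],3),k["fx"])
    for t in ["oval_dish","carousel_base","carousel_tray","carousel_handle","pepper_mill","salt_shaker","spice_jar_tall","spice_jar_short","grey_mug","tin","spoon_rest","blue_tumbler"]:
        print(t,[(np.round(d["at"],3).tolist(),round(d["score"],2)) for d in models.mark_of(t,c)])
print(telemetry.current_t(), r.nose_length)
E
```

```text
pics
top [0.356 0.112 1.188] [-0.072  0.728 -0.679  0.07 ] 392.84286646923766
oval_dish [([0.452, -0.261, -0.001], 0.89), ([0.525, 0.16, 0.025], 0.72)]
carousel_base []
carousel_tray [([0.467, 0.212, -0.003], 0.61)]
carousel_handle [([0.468, 0.216, 0.213], 0.89)]
pepper_mill [([0.522, 0.463, -0.002], 0.96), ([0.422, 0.467, 0.003], 0.72), ([0.514, 0.272, 0.026], 0.65)]
salt_shaker [([0.418, 0.155, 0.022], 0.83), ([0.67, -0.073, -0.001], 0.55)]
spice_jar_tall [([0.406, 0.266, 0.026], 0.72)]
spice_jar_short [([0.524, 0.161, 0.028], 0.55)]
grey_mug [([0.642, 0.028, -0.002], 0.64)]
tin [([0.669, -0.071, 0.002], 0.62), ([0.515, 0.27, 0.026], 0.54)]
spoon_rest [([0.645, -0.218, 0.0], 0.75)]
blue_tumbler [([0.704, 0.112, -0.001], 0.59)]
side [-0.047 -1.017  1.112] [-0.432  0.87  -0.212  0.108] 503.81024474802825
oval_dish [([0.452, -0.263, 0.002], 0.94)]
carousel_base []
carousel_tray [([0.464, 0.22, -0.003], 0.8), ([0.644, -0.217, -0.001], 0.51)]
carousel_handle [([0.465, 0.218, 0.217], 0.86)]
pepper_mill [([0.426, 0.462, 0.003], 0.82), ([0.516, 0.276, 0.024], 0.8), ([0.64, 0.031, 0.0], 0.69), ([0.516, 0.464, -0.0], 0.61)]
salt_shaker [([0.416, 0.157, 0.024], 0.58), ([0.52, 0.273, 0.022], 0.25)]
spice_jar_tall [([0.411, 0.268, 0.024], 0.93)]
spice_jar_short [([0.528, 0.167, 0.023], 0.9), ([0.668, -0.074, -0.004], 0.6)]
grey_mug [([0.638, 0.028, 0.002], 0.8)]
tin [([0.666, -0.072, -0.003], 0.69)]
spoon_rest [([0.647, -0.216, -0.001], 0.54)]
blue_tumbler []
1.3 0.025
```

View pics/top0.png

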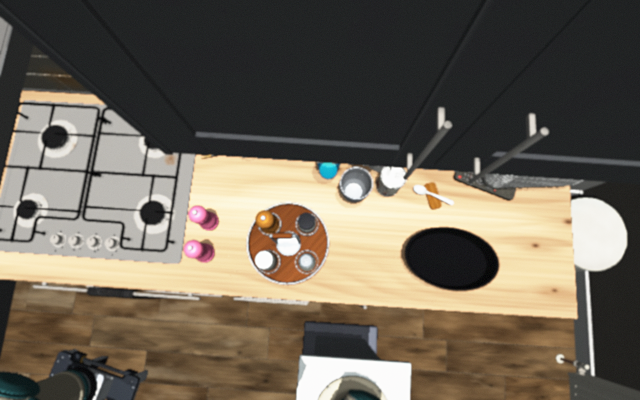

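View pics/side0.png

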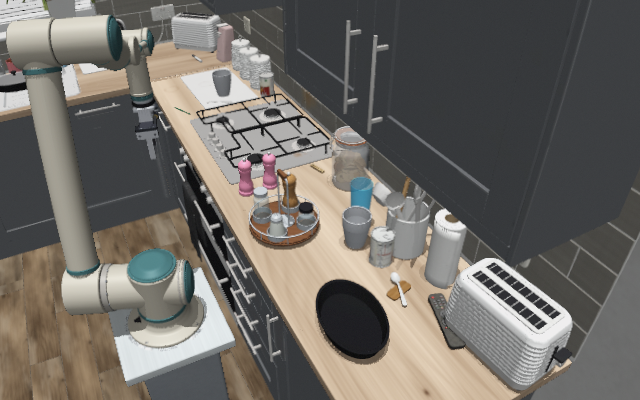

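The wooden mill is on the tray at the back left, around (266,220) in the top view. The pink mills at (200,216) and (198,250) are decoys. The dish is at (451,258) with its length roughly along y. Next I fit the dish ellipse and the tray yaw.

```bash
cat > h.py <<'E'
from plant import r, gripper_to, inverse_kinematics, vision, models, telemetry
import cv2, numpy as np
from scipy.spatial.transform import Rotation as R
def quat(a):  # tool down, jaw (tool x) axis at world yaw a
    q=(R.from_euler('z',a)*R.from_euler('x',np.pi)).as_quat(); return [q[3],q[0],q[1],q[2]]
def project(px,cam,z):
    k=vision.get_calibration(cam); K=np.array([[k["fx"],0,k["cx"]],[0,k["fy"],k["cy"]],[0,0,1]])
    n=cv2.undistortPoints(np.float64(px).reshape(-1,1,2),K,np.array(k["D"])).reshape(-1,2)
    w,x,y,zq=k["orientation"]; d=R.from_quat([x,y,zq,w]).apply(np.c_[n,np.ones(len(n))])
    p=np.array(k["position"]); return (p+d*((z-p[2])/d[:,2])[:,None])[:,:2]
def dish(cam):
    vision.snapshot(cam); m=models.regions_of("oval_dish",cam)[0]["pixels"].astype(np.uint8)
    c=max(cv2.findContours(m,0,cv2.CHAIN_APPROX_NONE)[0],key=cv2.contourArea).reshape(-1,2)
    return cv2.fitEllipse((project(c,cam,0.05)*1000).astype(np.float32))
E
python3 - <<'E'
from h import *
for c in("top","side"): print(c,dish(c))
J=dict(pepper_mill=0,salt_shaker=0,spice_jar_tall=0,spice_jar_short=0)
P={}
for n in J:
    P[n]=[]
    for c in("top","side"):
        for d in models.mark_of(n,c):
            if np.hypot(d["at"][0]-.466,d["at"][1]-.217)<.1: P[n].append(d["at"][:2])
ok={'pepper_mill':(.515,.273),'salt_shaker':(.417,.156),'spice_jar_tall':(.408,.267),'spice_jar_short':(.526,.164)}
M={n:np.mean([p for p in P[n] if np.hypot(*(np.array(p)-ok[n]))<.03],0) for n in ok}
print(M); c=np.mean(list(M.values()),0); print("axis",c)
m=M['pepper_mill']; off=dict(pepper_mill=0,spice_jar_tall=90,salt_shaker=180,spice_jar_short=270)
a=[(np.degrees(np.arctan2(*(M[n]-c)[::-1]))-off[n]+180)%360-180 for n in M]; print(a,np.mean(a))
print([d["at"] for c in("top","side") for d in models.mark_of("carousel_handle",c)[:1]])
# wrist joint plan
for s in (0,np.pi):
  for a in (90,0): print(s,a,inverse_kinematics([.466,.217,.3],quat(np.radians(a)+s)))
E
```

```text
top ((450.7075500488281, -260.2755432128906), (178.8027801513672, 269.991455078125), 174.4981231689453)
side ((449.7177429199219, -266.78387451171875), (183.3465576171875, 279.8595275878906), 169.45689392089844)
{'pepper_mill': array([0.51465, 0.27245]), 'salt_shaker': array([0.41315, 0.15765]), 'spice_jar_tall': array([0.4057 , 0.26575]), 'spice_jar_short': array([0.5257, 0.1643])}
axis [0.4648    0.2150375]
[np.float64(49.03294258411259), np.float64(48.012098007691066), np.float64(49.36778211615635), np.float64(50.20137006458657)] 49.15354819313664
[[0.4653, 0.2185, 0.2125], [0.4641, 0.2174, 0.2181]]
0 90 [ 3.00384039e-01  1.44152336e-01  1.45957924e+00 -4.44089210e-16
  1.53786108e+00 -1.27041229e+00]
0 0 [ 3.00384039e-01  1.44152336e-01  1.45957924e+00 -4.44089210e-16
  1.53786108e+00  3.00384039e-01]
3.141592653589793 90 [0.30038404 0.14415234 1.45957924 0.         1.53786108 1.87118037]
3.141592653589793 0 None
```

```bash
python3 - <<'E'
from h import *
p=telemetry.current_ee_pos()
r.move_l([p[0],p[1],.33],vel=.25)
a=np.radians(-98)
r.move_to([.3,-.1,.33],quat(a))
u=np.array([np.cos(a),np.sin(a)])
e=np.array([.4505,-.262])+.137*u; print("rim end",e)
gripper_to(.06,10)
r.move_to([*e,.16],quat(a))
im=vision.snapshot("wrist"); cv2.imwrite("pics/w1.png",im[:,:,::-1])
for c in("wrist","side"):
    try: print(c,dish(c))
    except Exception as ex: print(c,ex)
print(telemetry.current_t(),telemetry.current_ee_pos(),telemetry.current_wrist_force())
E
```

```text
rim end [ 0.43143329 -0.39766673]
wrist ((456.60272216796875, -259.6462707519531), (174.08291625976562, 271.634765625), 177.31251525878906)
side ((438.99761962890625, -265.892333984375), (154.42538452148438, 290.6524658203125), 171.4281005859375)
7.375 [ 0.43175601 -0.39713044  0.16115936] [-1.21837479  0.1792632  -0.05261092]
```

View pics/w1.png

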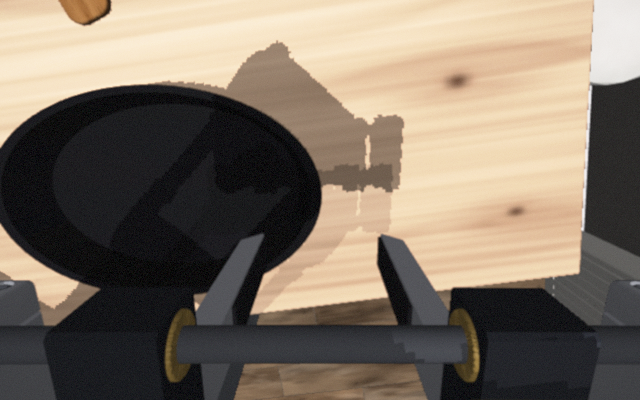

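The view shows the dish's right tip at about (321,190). The jaws straddle the line at x≈320. I project that tip, then descend and grip.

```bash
python3 - <<'E'
from h import *
print(project([[321,185],[321,200]],"wrist",.05), project([[321,190]],"wrist",.045))
a=np.radians(-98)
e=[.437,-.396]
r.move_l([*e,.12],vel=.15)
print(r.move_l([*e,.052],vel=.06,guard=6), telemetry.current_ee_pos(),telemetry.current_wrist_force())
gripper_to(0,12)
r.hold(.2)
print(telemetry.current_opening(),telemetry.current_ee_pos(),telemetry.current_wrist_force(),telemetry.current_t())
im=vision.snapshot("side"); cv2.imwrite("pics/s2.png",cv2.resize(im[230:400,250:450],(800,680))[:600,:,::-1])
print(dish("top"),[d["at"] for d in models.mark_of("oval_dish","top")][:1])
E
```

```text
[[ 0.44518125 -0.39854194]
 [ 0.43247731 -0.39674468]] [[ 0.43983886 -0.3977793 ]]
False [ 0.43729532 -0.39632782  0.05246344] [ 0.06423097  0.12003312 -0.35357026]
0.012279767503395458 [ 0.43681735 -0.39561683  0.05187597] [-0.22838387  4.65238648  1.46434562] 10.0917
((456.3350524902344, -254.0765838623047), (172.3572998046875, 253.1165771484375), 179.32339477539062) [[0.4529, -0.2661, -0.001]]
```

View pics/s2.png

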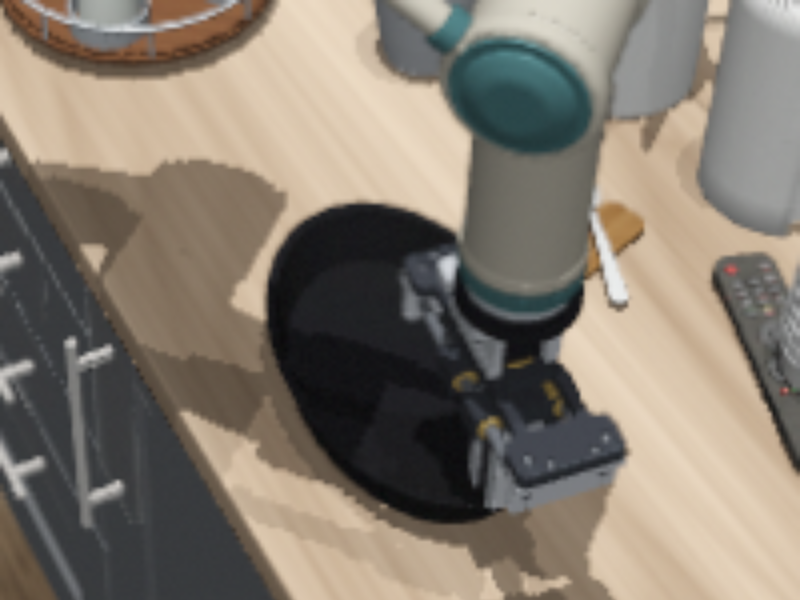

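The left finger is inside the dish and the right one outside, with the wall gripped at 12 mm opening. Now I slide it.

```bash
python3 - <<'E'
from h import *
p=telemetry.current_ee_pos()
print(r.move_l([p[0]+.012,p[1]+.17,p[2]],vel=.07,guard=30)); r.hold(.3)
print(telemetry.current_opening(),telemetry.current_ee_pos(),telemetry.current_wrist_force(),telemetry.current_t())
for c in("top","side"):
    vision.snapshot(c)
    print([(d["at"],d["score"]) for d in models.mark_of("oval_dish",c)]); 
    try: print(dish(c))
    except Exception as e: print(e)
E
```

```text
False
0.012547644139683376 [ 0.44892241 -0.22611726  0.05191045] [ 0.04329498 -3.56256281 -2.04240488] 13.175
[([0.5259, 0.1607, 0.0276], 0.71), ([0.4665, -0.098, -0.0004], 0.6)]
((525.12939453125, 164.63687133789062), (51.88759231567383, 60.92981719970703), 111.41578674316406)
[([0.4672, -0.0962, -0.0008], 0.64)]
((437.0633239746094, -94.29917907714844), (121.81609344482422, 309.13653564453125), 165.51316833496094)
```

```bash
python3 - <<'E'
from h import *
p=telemetry.current_ee_pos()
print(r.move_l([p[0]-.001,p[1]+.028,p[2]],vel=.04,guard=20)); r.hold(.3)
gripper_to(.05); r.hold(.2)
p=telemetry.current_ee_pos()
r.move_l([p[0],p[1],.2],vel=.15)
r.move_l([.32,-.15,.34],vel=.25)
for c in("top","side"):
    im=vision.snapshot(c); cv2.imwrite(f"pics/{c}3.png",im[:,:,::-1])
    for t in ("oval_dish","carousel_handle","carousel_tray"): print(c,t,[(np.round(d["at"],4),d["score"]) for d in models.mark_of(t,c)])
    print(dish(c))
print(telemetry.current_t())
E
```

```text
False
top oval_dish [(array([ 0.464 , -0.0664,  0.0018]), 0.81)]
top carousel_handle [(array([0.4663, 0.2157, 0.2116]), 0.67)]
top carousel_tray [(array([ 0.4646,  0.213 , -0.0032]), 0.57)]
((463.7466125488281, -68.85003662109375), (179.25914001464844, 274.0223083496094), 172.01901245117188)
side oval_dish []
side carousel_handle []
side carousel_tray [(array([ 0.4667,  0.2182, -0.0005]), 0.91)]
((462.10308837890625, -78.92345428466797), (179.0234375, 288.1454162597656), 168.22161865234375)
18.3417
```

View pics/side3.png

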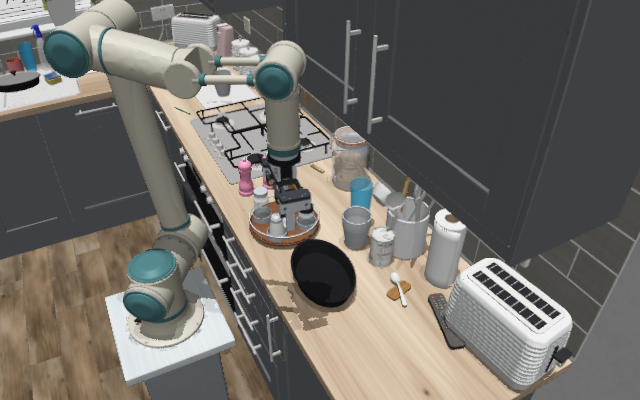

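The dish centre is near (0.464,−0.067), 0.283 m from the axis, and the jars are still standing. Next I go above the handle.

```bash
python3 - <<'E'
from h import *
a=np.radians(4)
r.move_to([.36,.17,.33],quat(a))
im=vision.snapshot("wrist"); cv2.imwrite("pics/w4.png",im[:,:,::-1])
for t in ("carousel_handle","pepper_mill","salt_shaker","spice_jar_tall","spice_jar_short"): print(t,[(np.round(d["at"],4),d["score"]) for d in models.mark_of(t,"wrist")])
r.move_to([.4655,.2165,.31],quat(a))
im=vision.snapshot("wrist"); cv2.imwrite("pics/w5.png",im[:,:,::-1])
for t in ("carousel_handle","carousel_tray"): print(t,[(np.round(d["at"],4),d["score"]) for d in models.mark_of(t,"wrist")])
print(telemetry.current_ee_pos(),telemetry.current_joints(),telemetry.current_t())
E
```

```text
carousel_handle [(array([0.467 , 0.2117, 0.2125]), 0.84)]
pepper_mill [(array([0.5195, 0.2715, 0.0235]), 0.93)]
salt_shaker [(array([0.4108, 0.1578, 0.0229]), 0.67)]
spice_jar_tall [(array([0.407 , 0.266 , 0.0242]), 0.8)]
spice_jar_short [(array([0.5258, 0.1655, 0.0212]), 0.77)]
carousel_handle [(array([0.4672, 0.2151, 0.2129]), 0.83)]
carousel_tray [(array([0.4694, 0.2149, 0.0024]), 0.94), (array([0.5264, 0.1669, 0.02  ]), 0.46)]
[0.46463527 0.21607855 0.31072449] [ 2.99489015e-01  1.38462787e-01  1.44092104e+00 -5.69142067e-05
  1.56162361e+00  2.29892827e-01] 20.5583
```

View pics/w5.png

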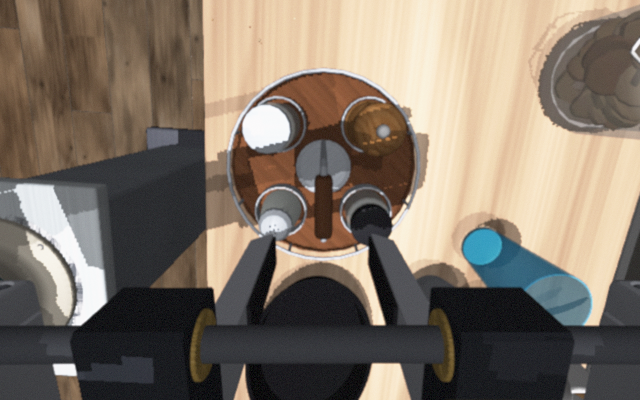

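The bar runs vertically in the picture, from (323,178) to (324,237), centred between the jaws. The mill is at top right (375,130). I descend and grip.

```bash
python3 - <<'E'
from h import *
e=project([[323,178],[324,237]],"wrist",.225); print(e, e.mean(0), np.degrees(np.arctan2(*(e[0]-e[1])[::-1])))
c=[.4665,.2155]
r.move_l([*c,.26],vel=.1)
print(r.move_l([*c,.219],vel=.05,guard=5), telemetry.current_ee_pos())
gripper_to(0,25); r.hold(.3)
print(telemetry.current_opening(),telemetry.current_ee_pos(),telemetry.current_wrist_force(),telemetry.current_torque(),telemetry.current_t())
im=vision.snapshot("wrist"); cv2.imwrite("pics/w6.png",im[:,:,::-1])
for c in ("top","side","wrist"):
    vision.snapshot(c); print(c,[(np.round(d["at"],4),d["score"]) for d in models.mark_of("pepper_mill",c)])
E
```

```text
[[0.46415467 0.23987111]
 [0.46819199 0.19297992]] [0.46617333 0.21642551] 94.921017789826
False [0.46676549 0.21559904 0.21928993]
0.013548767512468581 [0.46637451 0.21548496 0.21903408] [-0.30485206  0.14670182  1.8533886 ] [-0.03886668  0.21749051 -0.02155513] 23.125
top [(array([ 5.184e-01,  4.604e-01, -3.000e-04]), 0.65), (array([0.423 , 0.4624, 0.0032]), 0.63)]
side [(array([5.168e-01, 4.653e-01, 3.000e-04]), 0.83), (array([0.4254, 0.4619, 0.0016]), 0.79), (array([0.5161, 0.2732, 0.0232]), 0.71)]
wrist [(array([0.5171, 0.2724, 0.0236]), 0.7), (array([0.5256, 0.1661, 0.0229]), 0.46)]
```

View pics/w6.png

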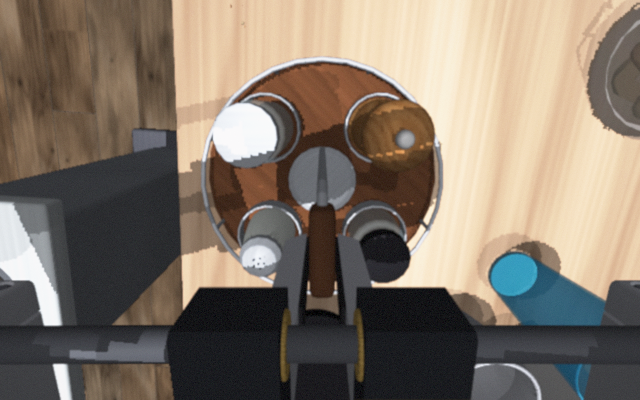

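```bash
python3 - <<'E'
from h import *
print("cam",vision.get_calibration("wrist")["position"])
q=np.array(telemetry.current_joints(),float)
for i,d in enumerate([3]+[8]*2):
    t=telemetry.current_t(); q[5]-=np.radians(d); r.movej(q.tolist())
    print(d,telemetry.current_t()-t,telemetry.current_ee_pos(),telemetry.current_wrist_force(),telemetry.current_torque())
vision.snapshot("wrist"); print([(np.round(d["at"],4),d["score"]) for d in models.mark_of("pepper_mill","wrist")], telemetry.current_joints())
E
```

```text
cam [0.46147026 0.29011928 0.39388075]
3 0.25 [0.46639355 0.21547883 0.21904655] [-0.65587642  0.10984603  1.07907144] [-0.07095553  0.1854882  -0.1910178 ]
8 0.2582999999999984 [0.46650028 0.21530803 0.21906625] [-1.24973805 -0.31078199  0.62787448] [-0.24456434  0.1538211  -0.41624666]
8 0.25840000000000174 [0.46654298 0.21534713 0.2190635 ] [ 0.02177907 -0.32139378  0.56383987] [-0.16380238  0.03461894 -0.32652358]
[(array([0.496 , 0.2856, 0.0234]), 0.55)] [ 2.97226272e-01  1.78329918e-01  1.61463582e+00 -3.77129311e-04
  1.34848542e+00 -1.00675952e-01]
```

```bash
python3 - <<'E'
from h import *
q=np.array(telemetry.current_joints(),float)
for i in range(27):
    q[5]-=np.radians(4); r.movej(q.tolist())
r.hold(.3)
print(telemetry.current_ee_pos(),telemetry.current_wrist_force(),telemetry.current_torque(),telemetry.current_joints(),telemetry.current_t())
for c in ("top","side","wrist"):
    vision.snapshot(c); print(c)
    for t in ("pepper_mill","salt_shaker","spice_jar_tall","spice_jar_short","oval_dish"): print(t,[(np.round(d["at"],4),d["score"]) for d in models.mark_of(t,c)])
cv2.imwrite("pics/w7.png",vision.snapshot("wrist")[:,:,::-1])
cv2.imwrite("pics/s7.png",vision.snapshot("side")[:,:,::-1])
E
```

```text
[0.46669409 0.21607585 0.21910326] [ 3.79706893  4.90675885 -2.60535619] [ 0.9746756  -0.5284754  -0.09384387] [ 2.97506463e-01  1.78420624e-01  1.61445060e+00  1.00576488e-03
  1.34789082e+00 -1.98192142e+00] 31.3917
top
pepper_mill [(array([0.4226, 0.4666, 0.0021]), 0.97), (array([5.208e-01, 4.632e-01, 4.000e-04]), 0.86), (array([0.3879, 0.2163, 0.0242]), 0.79)]
salt_shaker []
spice_jar_tall [(array([0.461 , 0.1419, 0.0252]), 0.54)]
spice_jar_short [(array([0.4694, 0.291 , 0.0243]), 0.53)]
oval_dish [(array([ 0.4659, -0.0667,  0.0009]), 0.76)]
side
pepper_mill [(array([0.4248, 0.4599, 0.0033]), 0.96), (array([5.130e-01, 4.647e-01, 1.000e-04]), 0.56), (array([0.3903, 0.2207, 0.0259]), 0.55)]
salt_shaker [(array([0.5435, 0.213 , 0.024 ]), 0.57)]
spice_jar_tall [(array([0.4621, 0.1415, 0.0238]), 0.97)]
spice_jar_short [(array([0.4711, 0.3006, 0.022 ]), 0.64)]
oval_dish [(array([ 0.4683, -0.0681,  0.0014]), 0.85)]
wrist
pepper_mill [(array([0.3916, 0.2213, 0.0265]), 0.73), (array([0.4694, 0.299 , 0.0251]), 0.55)]
salt_shaker [(array([0.5431, 0.2152, 0.0263]), 0.79)]
spice_jar_tall [(array([0.4656, 0.1398, 0.0212]), 0.73)]
spice_jar_short [(array([0.4671, 0.2928, 0.0262]), 0.59)]
oval_dish [(array([ 0.6403,  0.0329, -0.0019]), 0.62)]
```

View pics/w7.png

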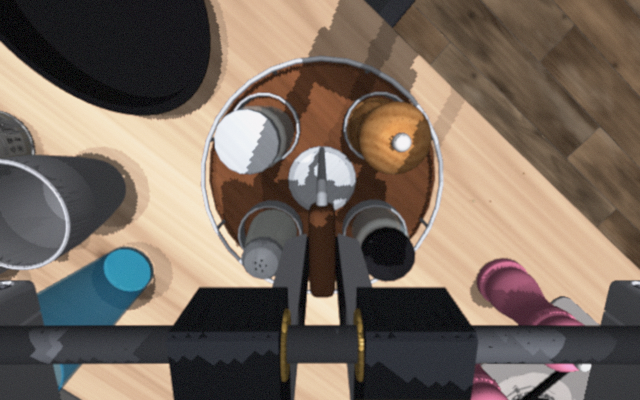

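The tray moved with the grip and all four jars are upright in their cups. The mill is within about 3 mm of the front line. I make a final 2.5° trim, firm the grip and check.

```bash
python3 - <<'E'
from h import *
q=np.array(telemetry.current_joints(),float); q[5]-=np.radians(2.5); r.movej(q.tolist())
gripper_to(0,30); r.hold(1.0)
M=[]
for c in ("top","side","wrist"):
    vision.snapshot(c); print(c)
    for t in ("pepper_mill","carousel_handle","carousel_tray","oval_dish","grey_mug","tin","spoon_rest","teaspoon","blue_tumbler"): print(t,[np.round(d["at"],3).tolist() for d in models.mark_of(t,c)])
print(telemetry.current_opening(),telemetry.current_wrist_force(),telemetry.current_torque(),telemetry.current_t())
cv2.imwrite("pics/s8.png",vision.snapshot("side")[:,:,::-1])
E
```

```text
top
pepper_mill [[0.389, 0.216, 0.022], [0.517, 0.463, 0.0], [0.424, 0.462, 0.002], [0.648, -0.214, 0.01], [0.704, 0.112, -0.001]]
carousel_handle [[0.465, 0.214, 0.216]]
carousel_tray [[0.464, 0.209, 0.0]]
oval_dish []
grey_mug [[0.643, 0.031, 0.0]]
tin [[0.671, -0.073, 0.002]]
spoon_rest [[0.647, -0.218, 0.003]]
teaspoon [[0.643, -0.214, 0.01], [0.703, 0.114, -0.003]]
blue_tumbler [[0.706, 0.115, -0.004]]
side
pepper_mill [[0.514, 0.461, 0.003], [0.389, 0.215, 0.025]]
carousel_handle [[0.465, 0.216, 0.217]]
carousel_tray [[0.645, -0.216, 0.0], [0.466, -0.07, 0.003]]
oval_dish [[0.466, -0.067, -0.0]]
grey_mug [[0.639, 0.029, 0.001]]
tin [[0.667, -0.076, -0.003]]
spoon_rest [[0.644, -0.214, -0.002]]
teaspoon [[0.646, -0.216, 0.007]]
blue_tumbler []
wrist
pepper_mill [[0.391, 0.216, 0.024], [0.423, 0.463, 0.001]]
carousel_handle [[0.466, 0.215, 0.213], [0.466, 0.14, 0.021]]
carousel_tray [[0.468, 0.218, 0.001]]
oval_dish []
grey_mug [[0.639, 0.029, -0.004]]
tin [[0.465, 0.217, 0.005]]
spoon_rest []
teaspoon []
blue_tumbler [[0.704, 0.106, 0.003]]
0.013525417547189321 [ 2.04571687  3.92871245 -2.40728652] [ 0.90460585 -0.40989268  0.04229042] 35.3583
```

View pics/s8.png

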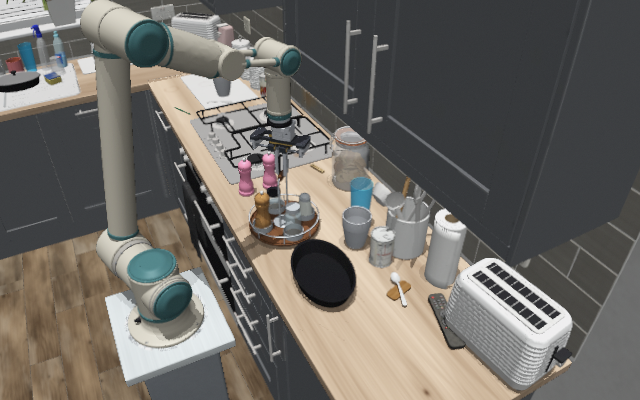

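The picture shows the mill at the front (262,213), the dish beside the tray at (323,272), and the bystanders in place. I hand in.

```bash
python3 -c "
from plant import r
print(r.sign_off())"
```

```text
the job is handed in; nothing more can be done
None
```

The job is done and handed in at about 35 s of the 72 s allowed; no verdict is reported back.

- **Dish:** I gripped it by its right end wall and slid it to about (0.466, −0.067). That is level with the carousel axis at about (0.466, 0.216) and 0.283 m from it, a gap of roughly 2 cm to the tray.
- **Carousel:** I took it by the wooden grip and turned it about 130° in small steps. The mill now stands at about (0.390, 0.216), within about 2 mm of the front line in all three cameras.
- **Grip:** I am still holding the grip with a 30 N setting, fingers at 13.5 mm on the 14 mm bar.
- **Other things:** In the last pictures the jars stand upright in their cups, and the bystanders read within about 5 mm of where they started.

The last checks had some gaps and disagreements:

- **Dish:** the top and wrist cameras missed it in the final check; only the side camera found it, agreeing with earlier readings.
- **Tray:** the top camera put the tray centre about 7 mm to the right of my axis, at y = 0.209, and the side camera took other things for the tray. The handle and wrist readings agreed with my value.
- **Wrist:** it carries a residual side force of about 4 to 5 N from the grip.

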